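# Load a notched scraper blade into its holder and clamp it

## Task

Take the scraper blade that has the notch in its end, lay it flat in the front of the holder and slide it under the two lips until the notch is fully home on the locating pin, pressing it lightly against the pin for a moment so that you feel it seat (about 5 N will do; never push blade and pin together with more than 12 N). Then let go of the blade and swing the clamp arm over and fully down onto it, and leave the blade without the notch and the other parts on the bench where they are.

Things in the scene. Friction and masses are not known exactly. Their poses are not given: they have to be found in the camera images.
- blade: Notched scraper blade (all sizes here in mm): loose flat steel plate 110 long (x), 44 wide (y), 5 thick, about 200 g. Origin: centre of its underside, z up. Its +x end, pointing away from the robot within 30 deg at the start, has a U-notch on the centre line; the -x end is the thin scraping edge. A black finger block stands on it (see grip).
- notch_seat (a point): On the blade's underside at (37, 0, 0) in the blade frame: where the pin's axis lies when the pin touches the notch bottom. The notch is 10 wide, from its flat bottom at blade x = 33 to the open edge at x = 55; its mouth flares from 10 wide at x = 49 to 18 at the edge. Axes as the blade.
- grip (a point): Centre of the finger block, at (-20, 0, 19) in the blade frame. The block is 30 long (x) by 14 wide (y) and rises 28 above the plate (top 33 above the blade's underside). Grip it across its 14 mm. Axes as the blade.
- holder: Fixed aluminium block 160 long (x), 84 wide (y). Origin: centre of its underside; z up, +x is the rear. Bed surface at z = 18, from x = -80. Two cheeks, inner faces at y = -24 and 24, x = -10 to 55, 7.5 above the bed, with mouths flared out to about y = +-31 at x = -30, guide the blade. Home: blade origin at y = 0, z = 18, x = -11 to 3 as the pin is set. Oiled: friction 0.12.
- lips (a point): Mid of the front edges of the two lips over the cheeks, at (15, 0, 25.5) in the holder frame, at the height of their undersides. They cover x = 15 to 55 and stand inward to y = -17 and 17, 7.5 to 11.5 above the bed, so the blade must be laid on the bed with its notched end short of x = 15, then slid to +x beneath them. Axes as the holder.
- pin_slot (a point): Middle of the slot in the bed that carries the single steel locating pin (8 in diameter, 9 tall, upright): at (33, 0, 18) in the holder frame, on the bed surface. The pin is on the centre line, locked by hand anywhere within 7 to the front or rear (holder x) of this point: different each time and not reported, so find it by feel (or see it). It does not give. Axes as the holder.
- clamp (a joint): Clamp arm's hinge, at (68, 0, 40) in the holder frame, axis along its y. 0 = upright; grows as the arm swings to holder -x and down; 1.57 rad = level, foot on the blade (limit 1.60). Starts at 0 to 0.35. Stiff: stays where left, 2 to 3 N at its end moves it. Bar 14 wide, 10 thick, reaching 62 from the hinge; a 12 mm round foot juts 17 from its front at 54 from the hinge.
- clamp_end (a point): On the clamp arm's back face (facing holder +x when upright, up when level), 58 from the hinge, 5 off the hinge line. Push here with closed fingers to swing the arm over.
- plain_blade: Blade of the same size with the same finger block but a straight end without notch, loose on the bench. Leave it.
- spacer_ring: Loose aluminium ring, 90 outside, 78 inside, 8 high, flat on the far side of the bench. Leave it.
- rotor_hub: Loose turned steel hub, 68 across its foot, 62 high, upright on the far side of the bench. Leave it.
Mind the look-alikes: they are no part of the job. Of the things that look like the holder, the middle-sized one is meant.

How it is judged:
By the outcome, as a careful person would: the job done as asked, in the order asked, and still so for the second after the job is handed in, with the robot touching nothing.
It also fails if it takes over 72 s, if anything falls off the work surface, if the arm or the gripper's body presses on something with over 40 N, if the wrist force passes 120 N, or if a joint passes its speed limit or range.

## Robot

A 6-joint arm with a two-finger parallel gripper is mounted at the origin on the work surface. World frame = base frame: x ahead of the robot, y to its left, z up, the work surface at z = 0. Lengths are in m, angles in rad, forces in N, time in s.
With the tool pointing down it reaches from about 0.275 to 0.85 m from the base axis. Payload 5.2 kg.
Tool frame: the origin (TCP) lies on the centre line of the jaws, within the pads' length; the fingertips stand 17 mm ahead of it and the grasp point (between the pads) lies 2 mm behind it; z points along the fingers, y is the line along which they close (so a half turn about z gives the same grasp; the last joint's range is limited). The gripper opens to 85 mm and grips with 20 to 120 N. Pads are 22 mm wide; open, the fingers measure 114 mm over their backs; the gripper's body (76 mm by 85 mm) begins 54 mm behind the grasp point. The pads swing forward as they close: fully open they stand 13 mm farther back than shut.
Start: joints at [-1.541, 0.259, 1.535, -0, 1.348, -0.203], TCP at [0.127, -0.535, 0.248] pointing down, gripper open.
Joint ranges: [-3.14, 3.14], [-0.91, 2.08], [0.19, 2.58], [-1.22, 4.36], [0.22, 2.71], [-3.12, 3.12]. Speed limits (rad/s): [2.57, 2.57, 3.14, 3.14, 3.14, 3.14].

## Interface

Orientations are given as a unit quaternion [w, x, y, z].
In Python, from bench import telemetry, imaging, ticket gives the robot as it stands.
- The arm moves only by the tool jog_arm, never from a script. Its argument "increments" is a list of rows, each a list of 3 entries, a list of its own where there are three numbers: the turn, a rotation vector about the tool's x, y, z in rad, then the shift along the tool's x, y, z in m, then the opening, from 0 (shut) to 1 (fully open). In form: [[[wx, wy, wz], [tx, ty, tz], fingers], ...]. A call has 1 to 20 rows; each row shifts and turns the commanded pose from where the row before left it, along the tool's axes as they then stand; what a row does not reach is not made up. A row lasts 1/12 s, in which the tool goes at most 41.7 mm and 7.16 degrees, less where a joint would pass 70% of its speed; a pose out of reach is approached as far as the arm can. A call is refused whole if a number of a shift passes 0.0417 or a number of a turn 0.125, either way. A call with a gripper value outside its range is refused whole. The fingers move at their own pace and stop on an object; "grip_force" is the grip in N (left out, the last holds). Time passes only in rows, so rows that do not move let the fingers close. It gives the time, the measured TCP pose, the force, the opening and the grip force at its end, in the units of the state.
- telemetry.get_state(): the state, without advancing time (a new reading comes with each control period).
- imaging.camera(name): name is "scene" or "top" or "wrist"; returns a dict with "image" (420x560x3 uint8, blue, green, red), "fx", "fy", "cx", "cy" (pixels), "D" ([k1, k2, p1, p2, k3] as OpenCV has them; the pictures are not rectified), "position" and "rotation" of the camera in the world; the wrist camera has in their place "hand_eye" (4x4, takes a point from camera to tool coordinates, whose origin is the TCP and whose axes are the flange's). Camera axes: x right, y up, looking along -z (the intrinsics and any distortion apply to the point x, -y, -z); pixel columns grow to the right and rows downward; lengths in m; the calibration is good to about 2 mm. A picture is of the moment at which its call begins: read the wrist's pose just before it. There is no depth.
- ticket.close_job(): hands the job in; it is judged then, once.
The state is a dict: "clock": time; "joint_positions": joint angles; "qvel": joint speeds; "joint_efforts": joint torques, N m; "tool_pos": TCP position; "orientation": TCP orientation; "wrist_force": force on the tool from outside, world axes, zero at the start; "moment": the same for the moment, N m; "opening": finger opening in m; "grip_force": force on a finger pad.
Only numpy, scipy, OpenCV 4.12 (cv2) and the standard library are available. Lean on these libraries where they do the work, as an engineer would, in place of code of your own. Each camera call takes 0.05 s, during which the arm holds its last target. There are 200 camera calls.

## Working session

There is one attempt and no reset: what is moved stays moved. The work goes in short steps, Python scripts to look and compute and a tool call to move; the robot and the scene stay as the last step left them, time stands still between calls to the robot, and variables do not carry over. Pictures are saved under pics/ and viewed, at most 10 in all, crops included, and the job is handed in when it is done.

Besides the shell and the picture viewer there is one more tool, called as name([rows], argument=value, ...), one row to a line, values as JSON. jog_arm: Moves the arm, as the interface text tells. Its arguments: {"type":"object","properties":{"increments":{"type":"array"},"grip_force":{"type":"number"}},"required":["increments"]}

```bash
mkdir -p pics; python3 - <<'E'
from bench import telemetry, imaging
import cv2,numpy as np,pickle
s=telemetry.get_state();print(s)
for n in("scene","top"):
    c=imaging.camera(n);cv2.imwrite(f"pics/{n}0.png",cv2.resize(c["image"],(800,600),interpolation=cv2.INTER_CUBIC));pickle.dump(c,open(n+".pkl","wb"))
    print({k:v for k,v in c.items() if k!="image"})
E
```

```text
{'clock': 0.0, 'joint_positions': array([-1.54081843e+00,  2.59326186e-01,  1.53610821e+00,  8.68180085e-07,
        1.34799927e+00, -2.02781282e-01]), 'qvel': array([-1.38080840e-03,  7.51504320e-04,  1.55609032e-03, -5.56647605e-04,
        7.88862299e-04,  3.88546077e-05]), 'joint_efforts': array([ 5.54688158e-04, -4.46032119e+01, -2.90570533e+01, -1.25143520e-04,
        1.16755581e-02, -2.83549457e-05]), 'tool_pos': array([ 0.12688232, -0.53464158,  0.24747364]), 'orientation': array([-9.17034833e-04,  9.93235126e-01,  1.16116911e-01,  7.98559747e-05]), 'wrist_force': array([ 0.12471875,  0.29923752, -0.16879574]), 'moment': array([-0.03839328,  0.00807855, -0.00732754]), 'grip_force': 0.0, 'opening': 0.08548545315693255}
{'fx': 484.85093219622627, 'fy': 484.85093219622627, 'cx': 274.32858348582147, 'cy': 205.28157864919416, 'D': array([-0.07832833,  0.        ,  0.        ,  0.        ,  0.        ]), 'position': array([ 0.97935146, -0.48572583,  0.91522123]), 'rotation': array([0.88466647, 0.30284889, 0.1240385 , 0.33205758])}
{'fx': 475.2854639422145, 'fy': 475.2854639422145, 'cx': 276.4930966225047, 'cy': 206.36903204735478, 'D': array([-0.15587238,  0.        ,  0.        ,  0.        ,  0.        ]), 'position': array([ 0.3498657 , -0.00740026,  1.12014362]), 'rotation': array([-0.69947626, -0.0590244 ,  0.05662925,  0.7099593 ])}
```

View pics/top0.png

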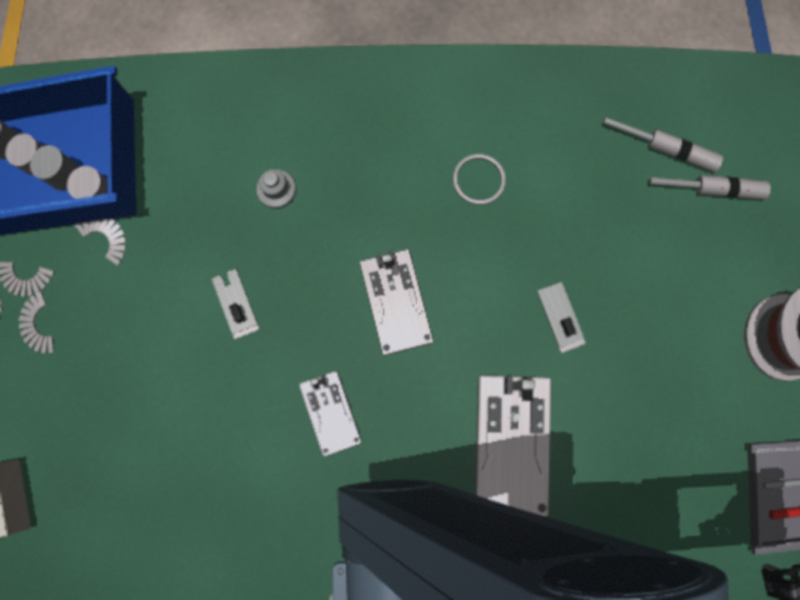

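View pics/scene0.png

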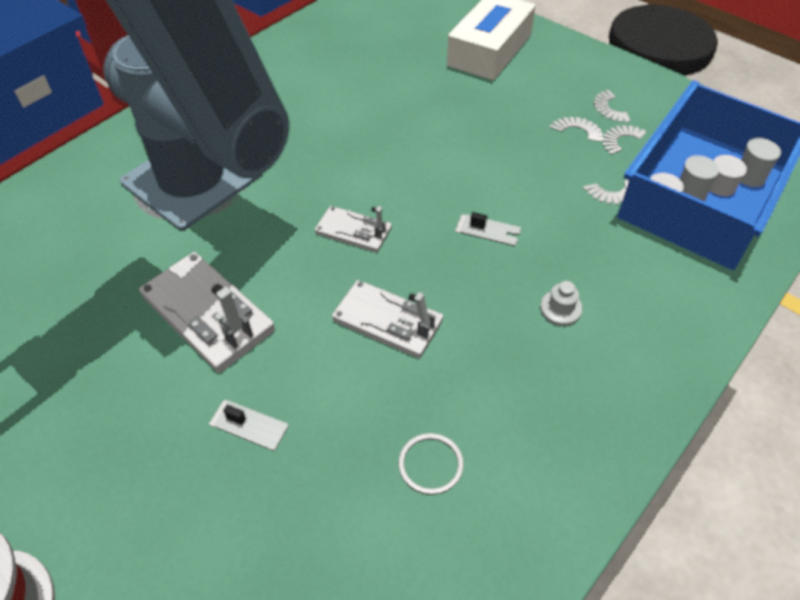

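The top view shows the notched blade at about (235,303) in the 800-px frame. The middle-sized holder is at (397,302), and the plain blade is at (562,317). I'll enlarge the two parts I need.

```bash
cat >h.py <<'E'
import numpy as np,cv2,pickle
from scipy.spatial.transform import Rotation as R
def q2R(q): return R.from_quat(np.roll(q,-1)).as_matrix()
def px2w(c,uv,z,pos=None,rot=None):
    K=np.array([[c["fx"],0,c["cx"]],[0,c["fy"],c["cy"]],[0,0,1]])
    p=cv2.undistortPoints(np.array(uv,float).reshape(-1,1,2),K,c["D"]).reshape(-1,2)
    pos=c["position"] if pos is None else pos; rot=q2R(c["rotation"]) if rot is None else rot
    d=np.c_[p[:,0],-p[:,1],-np.ones(len(p))]@rot.T
    return pos+d*((np.broadcast_to(z,len(p))-pos[2])/d[:,2])[:,None]
def w2px(c,P,pos=None,rot=None):
    K=np.array([[c["fx"],0,c["cx"]],[0,c["fy"],c["cy"]],[0,0,1]])
    pos=c["position"] if pos is None else pos; rot=q2R(c["rotation"]) if rot is None else rot
    q=(np.array(P)-pos)@rot; q=q*[1,-1,-1]
    return cv2.projectPoints(q,np.zeros(3),np.zeros(3),K,c["D"])[0].reshape(-1,2)
E
python3 - <<'E'
import cv2,pickle
im=pickle.load(open("top.pkl","rb"))["image"]
cv2.imwrite("pics/c1.png",cv2.resize(im[165:255,140:310],None,fx=4.7,fy=4.7,interpolation=cv2.INTER_CUBIC))
E
```

```text
(no output)
```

View pics/c1.png

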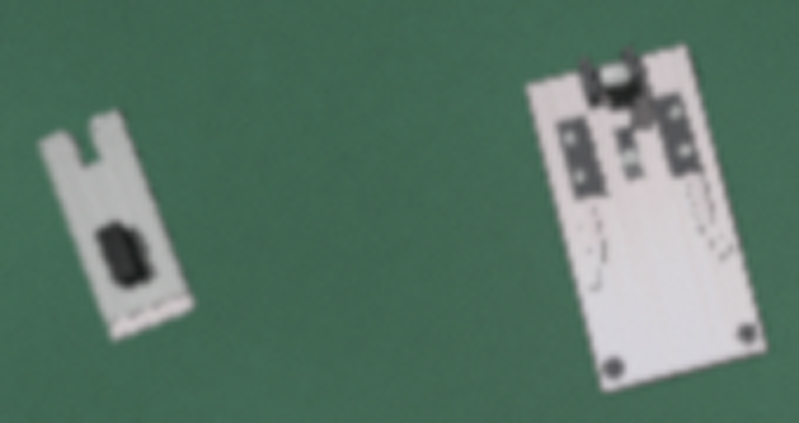

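The blade corners in the crop are (39,142), (119,110), (194,304) and (113,340). The holder top corners are (526,85), (686,45), (766,350) and (604,391).

```bash
cat >m1.py <<'E'
from h import *
c=pickle.load(open("top.pkl","rb"))
def cr(p): return (np.array(p,float)+.5)/4.7-.5+[140,165]
for n,p,z,L,W in(("blade",[(39,142),(119,110),(194,304),(113,340)],[.005,.005,.003,.003],110,44),("holder",[(526,85),(686,45),(766,350),(604,391)],.018,160,84)):
    w=px2w(c,cr(p),z)*1000
    d=w[0]+w[1]-w[2]-w[3]; e=w[0]+w[3]-w[1]-w[2]
    print(n,w.mean(0).round(1),"yaw",np.degrees(np.arctan2(d[1],d[0])).round(2),np.degrees(np.arctan2(-e[0],e[1])).round(2),"L,W",np.hypot(*d[:2])/2,np.hypot(*e[:2])/2)
E
python3 m1.py
```

```text
blade [524.4 264.6   4. ] yaw 21.82 22.23 L,W 109.37969796761351 44.826955790075324
holder [522.   -5.7  18. ] yaw 13.49 13.41 L,W 159.5191357013221 83.02549473769301
```

```bash
python3 - <<'E'
from bench import imaging
c=imaging.camera("wrist");print({k:v for k,v in c.items() if k!="image"})
E
```

```text
{'fx': 312.46750835574045, 'fy': 312.46750835574045, 'cx': 284.0026236295456, 'cy': 211.0811337937933, 'D': array([-0.05861462,  0.        ,  0.        ,  0.        ,  0.        ]), 'hand_eye': array([[-1.76890075e-04,  9.52545815e-01,  3.04395201e-01,
         7.71543113e-02],
       [ 9.99999898e-01,  2.95099157e-04, -3.42335918e-04,
         2.12557306e-04],
       [-4.15917413e-04,  3.04395110e-01, -9.52545770e-01,
        -1.25816392e-01],
       [ 0.00000000e+00,  0.00000000e+00,  0.00000000e+00,
         1.00000000e+00]])}
```

jog_arm([
  [[0,0,0],[0.0298,-0.025,0],1],
  [[0,0,0],[0.0298,-0.025,0],1],
  [[0,0,0],[0.0298,-0.025,0],1],
  [[0,0,0],[0.0298,-0.025,0],1],
  [[0,0,0],[0.0298,-0.025,0],1],
  [[0,0,0],[0.0298,-0.025,0],1],
  [[0,0,0],[0.0298,-0.025,0],1],
  [[0,0,0],[0.0298,-0.025,0],1],
  [[0,0,0],[0.0298,-0.025,0],1],
  [[0,0,0],[0.0298,-0.025,0],1],
  [[0,0,0],[0.0298,-0.025,0],1],
  [[0,0,0],[0.0298,-0.025,0],1],
  [[0,0,0],[0.0298,-0.025,0],1],
  [[0,0,0],[0.0298,-0.025,0],1],
])

```text
clock: 1.32
tool_pos: [0.4528, -0.0964, 0.2483]
orientation: [0.0, 0.993, 0.116, 0.0]
wrist_force: [0.8, -1.4, -0.2]
opening: 0.0856
grip_force: 0.0
```

jog_arm([
  [[0,0,0],[0.0294,-0.018,0.0163],1],
  [[0,0,0],[0.0294,-0.018,0.0163],1],
  [[0,0,0],[0.0294,-0.018,0.0163],1],
  [[0,0,0],[0.0294,-0.018,0.0163],1],
  [[0,0,0],[0,0,0],1],
  [[0,0,0],[0,0,0],1],
  [[0,0,0],[0,0,0],1],
])

```text
clock: 1.9
tool_pos: [0.5495, -0.0012, 0.1828]
orientation: [0.0, 0.993, 0.117, -0.001]
wrist_force: [0.1, -0.4, 0.7]
opening: 0.0856
grip_force: 0.0
```

```bash
cat >w.py <<'E'
import sys,cv2,pickle
from bench import telemetry, imaging
s=telemetry.get_state();c=imaging.camera("wrist")
c["s"]=s;pickle.dump(c,open(sys.argv[1]+".pkl","wb"))
from h import *
Rt=q2R(s["orientation"]);H=c["hand_eye"]
pos=s["tool_pos"]+Rt@H[:3,3];rot=Rt@H[:3,:3]
c["pos"],c["rot"]=pos,rot;pickle.dump(c,open(sys.argv[1]+".pkl","wb"))
cv2.imwrite(f"pics/{sys.argv[1]}.png",cv2.resize(c["image"],(800,600),interpolation=cv2.INTER_CUBIC))
print(s["clock"],s["tool_pos"],R.from_quat(np.roll(s["orientation"],-1)).as_matrix()[:,0])
E
python3 w.py w1
```

```text
1.9 [ 0.54946326 -0.00120202  0.18280253] [ 0.97283029  0.23151519 -0.0013979 ]
```

View pics/w1.png

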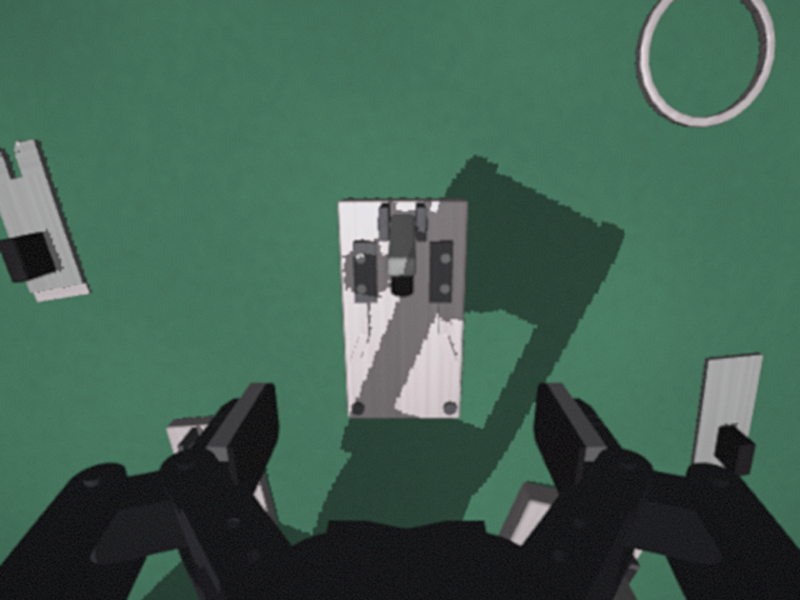

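In this wrist view the holder top corners are at (338,201), (468,201), (461,417) and (349,418). The clamp arm hides the pin. I'll compute the holder pose from these.

```bash
cat >m2.py <<'E'
from h import *
c=pickle.load(open("w1.pkl","rb"))
def s8(p): return (np.array(p,float)+.5)*.7-.5
def rect(p,z):
    w=px2w(c,s8(p),z,c["pos"],c["rot"])*1000
    d=w[0]+w[1]-w[2]-w[3]; e=w[0]+w[3]-w[1]-w[2]
    print(w.round(1).tolist(),w.mean(0).round(1),"yaw",np.degrees(np.arctan2(d[1],d[0])).round(2),np.degrees(np.arctan2(-e[0],e[1])).round(2),"L,W",np.hypot(*d[:2])/2,np.hypot(*e[:2])/2)
rect([(338,201),(468,201),(461,417),(349,418)],.018)
# plate end of blade: right edge pts
print(px2w(c,s8([(36,140),(89,293),(36,301)]),.005,c["pos"],c["rot"]).round(4))
E
python3 m2.py
```

```text
[[589.8, 52.8, 18.0], [609.1, -28.2, 18.0], [455.3, -66.3, 18.0], [435.1, 15.2, 18.0]] [522.3  -6.6  18. ] yaw 13.8 13.66 L,W 158.8477233814506 83.57359010248574
[[0.5835 0.262  0.005 ]
 [0.4828 0.2212 0.005 ]
 [0.4667 0.2626 0.005 ]]
```

jog_arm([
  [[0,0,0],[0.0025,-0.0372,0],1],
  [[0,0,0],[0.0025,-0.0372,0],1],
  [[0,0,0],[0.0025,-0.0372,0],1],
  [[0,0,0],[0.0025,-0.0372,0.015],1],
  [[0,0,0],[0.0025,-0.0372,0.015],1],
  [[0,0,0],[0.0025,-0.0372,0.015],1],
  [[0,0,0],[0.0025,-0.0372,0.015],1],
  [[0,0,-0.075],[0,0,0.02],1],
  [[0,0,-0.075],[0,0,0.02],1],
  [[0,0,0],[0,0,0],1],
  [[0,0,0],[0,0,0],1],
  [[0,0,0],[0,0,0],1],
])

```text
clock: 2.95
tool_pos: [0.508, 0.2554, 0.0848]
orientation: [-0.0, 0.982, 0.188, 0.001]
wrist_force: [0.6, 0.5, 0.3]
opening: 0.0852
grip_force: 0.0
```

```bash
python3 w.py w2
```

```text
2.95 [0.50801697 0.25535818 0.08480973] [0.92904525 0.36995936 0.00223567]
```

View pics/w2.png

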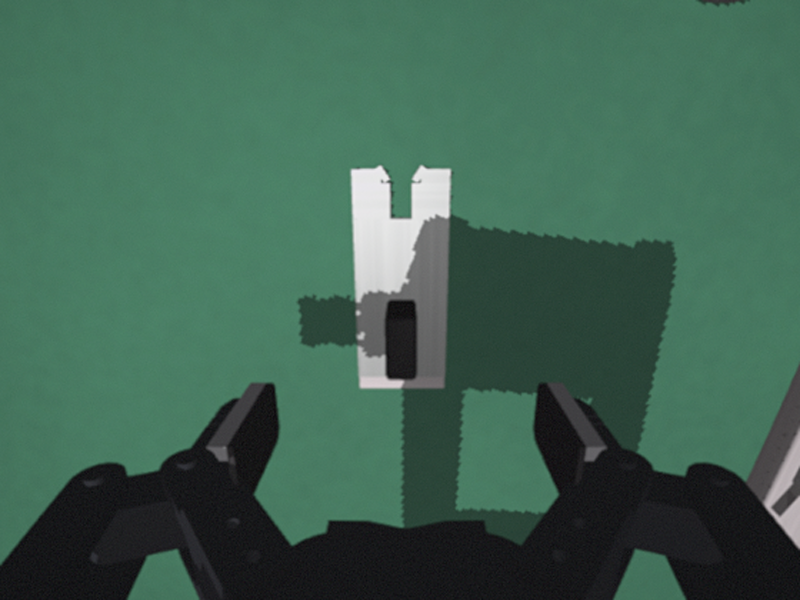

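The blade is centred at column 401 and aligned with the tool. Its corners are at (351,170), (452,169), (445,387) and (360,387), and the block top runs from (387,318) to (415,378).

```bash
sed -i '/^rect\|^print/d; s/^c=.*/import sys; c=pickle.load(open(sys.argv[1]+".pkl","rb"))/' m2.py; cp m2.py m3.py; cat >>m3.py <<'E'
rect([(351,170),(452,169),(445,387),(360,387)],[.005,.005,.002,.002])
print(px2w(c,s8([(401,319),(401,379)]),.033,c["pos"],c["rot"]).round(4))
E
python3 m3.py w2
```

```text
[[566.9, 304.9, 5.0], [583.9, 263.3, 5.0], [482.0, 222.8, 2.0], [465.5, 264.1, 2.0]] [524.6 263.8   3.5] yaw 21.8 21.96 L,W 109.47883975382271 44.71454647143186
[[0.5192 0.2619 0.033 ]
 [0.4929 0.2515 0.033 ]]
```

jog_arm([
  [[0,0,0],[-0.0014,-0.0018,0.029],1],
  [[0,0,0],[0,0,0.029],1],
  [[0,0,0],[0,0,0],1],
  [[0,0,0],[0,0,0],0],
  [[0,0,0],[0,0,0],0],
  [[0,0,0],[0,0,0],0],
  [[0,0,0],[0,0,0],0],
  [[0,0,0],[0,0,0],0],
  [[0,0,0],[0,0,0],0],
  [[0,0,0],[0,0,0],0],
  [[0,0,0],[0,0,0],0],
  [[0,0,0],[0,0,0],0],
], grip_force=50)

```text
clock: 4.0
tool_pos: [0.5057, 0.2576, 0.0263]
orientation: [-0.0, 0.982, 0.19, 0.001]
wrist_force: [-0.6, -0.3, 7.5]
opening: 0.0128
grip_force: 50.8
```

jog_arm([
  [[0,0,0],[0,0,-0.02],0],
  [[0,0,0],[0,0,-0.035],0],
  [[0,0,0],[0,0,-0.04],0],
  [[0,0,0],[0,0,-0.04],0],
  [[0,0,0],[0,0,-0.035],0],
  [[0,0,0],[-0.021,0.0298,0],0],
  [[0,0,0],[-0.021,0.0298,0],0],
  [[0,0,0],[-0.021,0.0298,0],0],
  [[0,0,0],[-0.021,0.0298,0],0],
  [[0,0,0],[-0.021,0.0298,0],0],
  [[0,0,0],[-0.021,0.0298,0],0],
  [[0,0,0],[-0.021,0.0298,0],0],
  [[0,0,0],[-0.021,0.0298,0],0],
  [[0,0,0.0725],[0,0,0],0],
  [[0,0,0.0725],[0,0,0],0],
  [[0,0,0],[0,0,0],0],
  [[0,0,0],[0,0,0],0],
])

```text
clock: 5.42
tool_pos: [0.4377, -0.0265, 0.1949]
orientation: [-0.0, 0.993, 0.119, -0.0]
wrist_force: [-1.0, 0.4, -2.4]
opening: 0.0129
grip_force: 49.6
```

```bash
python3 w.py w3; python3 -c "
from bench import telemetry as t
s=t.get_state();print(s['wrist_force'],s['moment'],s['opening'],s['orientation'])"
```

```text
5.4167 [ 0.43773804 -0.02650747  0.19491537] [ 9.71459977e-01  2.37202869e-01 -5.59135410e-04]
[-0.05567031 -0.06646056 -2.09787296] [ 0.0148409   0.04001497 -0.04218574] 0.012937262953233173 [-1.46734998e-04  9.92786379e-01  1.19896340e-01 -2.27548150e-04]
```

View pics/w3.png

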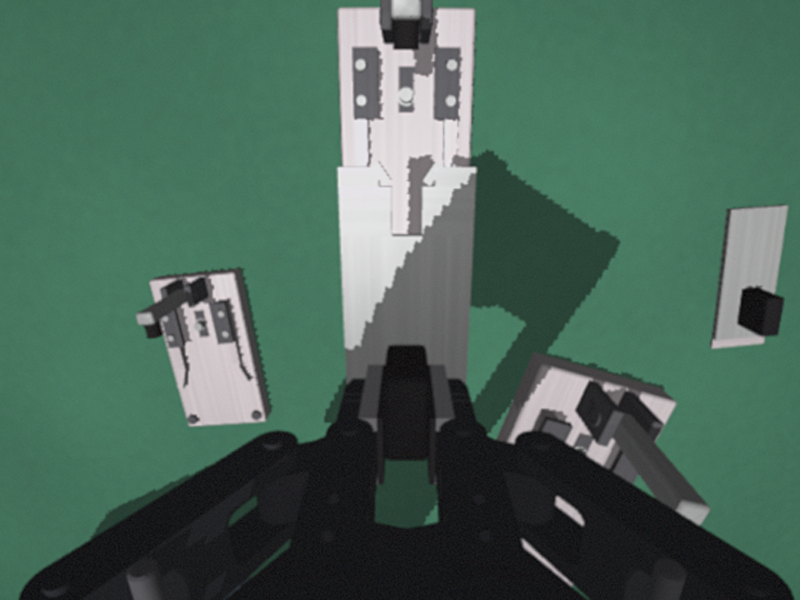

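The blade sits straight in the grip, with its front edge from (338,168) to (477,168) and the notch bottom from (392,235) to (421,235). The pin top is visible at (405,95). The lip front edges are near row 119, with inner corners at (382,119) and (435,119), and the holder rear corners are at (339,9) and (475,9).

```bash
cp m2.py m4.py; cat >>m4.py <<'E'
def f(p,z): return px2w(c,s8(p),z,c["pos"],c["rot"])*1000
yaw=np.radians(13.6);Rh=np.array([[np.cos(yaw),np.sin(yaw)],[-np.sin(yaw),np.cos(yaw)]])
O=np.array([522.2,-6.2])
def hf(n,p,z): print(n,((f(p,z)[:,:2]-O)@Rh.T).round(1).tolist())
hf("rear corners",[(339,9),(475,9)],.018)
hf("pin top",[(405,95)],.027)
hf("slot ends",[(406,67),(406,112)],.018)
hf("lip inner: rear L,R front L,R",[(379,47),(436,47),(382,119),(435,119)],.0295)
zb=c["s"]["tool_pos"][2]-.0263+.005
hf("blade front L R, notch L R",[(338,168),(477,168),(392,235),(421,235)],zb)
print(Rh@(c["s"]["tool_pos"][:2]*1000-O), c["s"]["tool_pos"])
E
python3 m4.py w3
```

```text
rear corners [[78.5, 40.5], [78.7, -41.4]]
pin top [[28.4, 0.7]]
slot ends [[45.8, 0.1], [19.5, 0.0]]
lip inner: rear L,R front L,R [[54.7, 16.0], [54.8, -17.6], [14.4, 14.7], [14.4, -17.7]]
blade front L R, notch L R [[-12.2, 21.6], [-12.1, -22.6], [-33.6, 4.6], [-33.6, -5.0]]
[-86.86887732   0.12249258] [ 0.43773804 -0.02650747  0.19491537]
```

jog_arm([
  [[0,0,0],[0,0,0.035],0],
  [[0,0,0],[0,0,0.035],0],
  [[0,0,0],[0,0,0.035],0],
  [[0,0,0],[0,0,0.03],0],
  [[0,0,0],[0,0,0.01],0],
  [[0,0,0],[0,0,0.002],0],
  [[0,0,0],[0,0,0],0],
  [[0,0,0],[0,0,0],0],
])

```text
clock: 6.13
tool_pos: [0.439, -0.0263, 0.0488]
orientation: [0.0, 0.993, 0.119, 0.001]
wrist_force: [-0.2, 0.0, -1.8]
opening: 0.0132
grip_force: 49.5
```

jog_arm([
  [[0,0,0],[0,0,0.0015],0],
  [[0,0,0],[0,0,0.001],0],
  [[0,0,0],[0,0,0.001],0],
  [[0,0,0],[0,0,0.0005],0],
  [[0,0,0],[0,0,0],0],
  [[0,0,0],[0,0,0],0],
])

```text
clock: 6.63
tool_pos: [0.4382, -0.0266, 0.0443]
orientation: [0.0, 0.993, 0.119, 0.0]
wrist_force: [0.3, -0.1, -1.2]
opening: 0.0134
grip_force: 49.7
```

jog_arm([
  [[0,0,0],[0,0,0.0005],0],
  [[0,0,0],[0,0,0.0005],0],
  [[0,0,0],[0,0,0],0],
  [[0,0,0],[0,0,0],0],
])

```text
clock: 6.97
tool_pos: [0.4384, -0.0266, 0.0442]
orientation: [0.0, 0.993, 0.119, 0.0]
wrist_force: [-3.5, 0.4, 11.8]
opening: 0.0131
grip_force: 51.6
```

jog_arm([
  [[0,0,0],[0,0,-0.0005],0],
  [[0,0,0],[0.005,0,0],0],
  [[0,0,0],[0.005,0,0],0],
  [[0,0,0],[0.005,0,0],0],
  [[0,0,0],[0.005,0,0],0],
  [[0,0,0],[0,0,0],0],
  [[0,0,0],[0,0,0],0],
])

```text
clock: 7.55
tool_pos: [0.459, -0.0221, 0.0443]
orientation: [0.0, 0.993, 0.119, 0.001]
wrist_force: [0.9, 0.4, 5.6]
opening: 0.0126
grip_force: 50.7
```

jog_arm([
  [[0,0,0],[0.005,0,-0.0002],0],
  [[0,0,0],[0.005,0,0],0],
  [[0,0,0],[0.005,0,0],0],
  [[0,0,0],[0.003,0,0],0],
  [[0,0,0],[0,0,0],0],
  [[0,0,0],[0,0,0],0],
])

```text
clock: 8.05
tool_pos: [0.4755, -0.0177, 0.0442]
orientation: [0.0, 0.993, 0.119, 0.001]
wrist_force: [1.3, 0.8, 5.1]
opening: 0.0134
grip_force: 50.6
```

jog_arm([
  [[0,0,0],[0.004,0,0],0],
  [[0,0,0],[0.004,0,0],0],
  [[0,0,0],[0.003,0,0],0],
  [[0,0,0],[0.002,0,0],0],
  [[0,0,0],[0,0,0],0],
  [[0,0,0],[0,0,0],0],
])

```text
clock: 8.55
tool_pos: [0.4878, -0.0146, 0.0442]
orientation: [0.0, 0.993, 0.119, 0.0]
wrist_force: [-0.9, -0.2, 5.8]
opening: 0.0128
grip_force: 50.8
```

jog_arm([
  [[0,0,0],[0.001,0,0],0],
  [[0,0,0],[0.001,0,0],0],
  [[0,0,0],[0.001,0,0],0],
  [[0,0,0],[0.0005,0,0],0],
  [[0,0,0],[0,0,0],0],
  [[0,0,0],[0,0,0],0],
])

```text
clock: 9.05
tool_pos: [0.4908, -0.0138, 0.0443]
orientation: [0.0, 0.993, 0.119, -0.0]
wrist_force: [-1.6, -0.4, 8.2]
opening: 0.0132
grip_force: 51.0
```

jog_arm([
  [[0,0,0],[0.0004,0,-0.0002],0],
  [[0,0,0],[0.0004,0,0],0],
  [[0,0,0],[0.0004,0,0],0],
  [[0,0,0],[0.0003,0,0],0],
  [[0,0,0],[0,0,0],0],
  [[0,0,0],[0,0,0],0],
])

```text
clock: 9.55
tool_pos: [0.4922, -0.0135, 0.0443]
orientation: [0.0, 0.993, 0.119, -0.0]
wrist_force: [-2.4, -0.9, 6.5]
opening: 0.0132
grip_force: 50.8
```

jog_arm([
  [[0,0,0],[0.0003,0,-0.0001],0],
  [[0,0,0],[0.0003,0,0],0],
  [[0,0,0],[0.0002,0,0],0],
  [[0,0,0],[0.0002,0,0],0],
  [[0,0,0],[0,0,0],0],
  [[0,0,0],[0,0,0],0],
])

```text
clock: 10.05
tool_pos: [0.4931, -0.0132, 0.0442]
orientation: [0.0, 0.993, 0.119, -0.0]
wrist_force: [-1.5, -0.0, 5.5]
opening: 0.013
grip_force: 50.7
```

jog_arm([
  [[0,0,0],[0.0003,0,0],0],
  [[0,0,0],[0.0003,0,0],0],
  [[0,0,0],[0.0002,0,0],0],
  [[0,0,0],[0.0002,0,0],0],
  [[0,0,0],[0,0,0],0],
  [[0,0,0],[0,0,0],0],
])

```text
clock: 10.55
tool_pos: [0.4941, -0.0129, 0.0443]
orientation: [0.0, 0.993, 0.119, -0.0]
wrist_force: [-2.4, -0.5, 5.7]
opening: 0.0129
grip_force: 50.7
```

jog_arm([
  [[0,0,0],[0.0003,0,0],0],
  [[0,0,0],[0.0002,0,0],0],
  [[0,0,0],[0.0002,0,0],0],
  [[0,0,0],[0,0,0],0],
  [[0,0,0],[0,0,0],0],
])

```text
clock: 10.97
tool_pos: [0.4947, -0.0128, 0.0443]
orientation: [0.0, 0.993, 0.119, -0.0]
wrist_force: [-0.9, -0.9, 5.6]
opening: 0.0131
grip_force: 50.8
```

jog_arm([
  [[0,0,0],[0.0003,0,0],0],
  [[0,0,0],[0.0002,0,0],0],
  [[0,0,0],[0.0002,0,0],0],
  [[0,0,0],[0,0,0],0],
  [[0,0,0],[0,0,0],0],
])

```text
clock: 11.38
tool_pos: [0.4949, -0.0127, 0.0443]
orientation: [0.0, 0.993, 0.119, -0.001]
wrist_force: [-4.0, -2.4, 7.9]
opening: 0.0129
grip_force: 51.0
```

jog_arm([
  [[0,0,0],[0.0002,0,0],0],
  [[0,0,0],[0.0001,0,0],0],
  [[0,0,0],[0,0,0],0],
  [[0,0,0],[0,0,0],0],
])

```text
clock: 11.72
tool_pos: [0.4949, -0.0127, 0.0443]
orientation: [0.0, 0.993, 0.119, -0.001]
wrist_force: [-3.8, -2.7, 9.5]
opening: 0.0129
grip_force: 51.1
```

jog_arm([
  [[0,0,0],[0.0002,0,-0.0001],0],
  [[0,0,0],[0.0001,0,0],0],
  [[0,0,0],[0,0,0],0],
  [[0,0,0],[0,0,0],0],
  [[0,0,0],[0,0,0],0],
])

```text
clock: 12.13
tool_pos: [0.495, -0.0127, 0.0443]
orientation: [0.0, 0.993, 0.119, -0.001]
wrist_force: [-4.9, -3.0, 8.7]
opening: 0.0128
grip_force: 51.1
```

jog_arm([
  [[0,0,0],[0.0002,0,0],0],
  [[0,0,0],[0.0001,0,0],0],
  [[0,0,0],[0,0,0],0],
  [[0,0,0],[0,0,0],0],
  [[0,0,0],[0,0,0],0],
  [[0,0,0],[0,0,0],0],
])

```text
clock: 12.63
tool_pos: [0.495, -0.0126, 0.0442]
orientation: [0.0, 0.993, 0.119, -0.002]
wrist_force: [-5.4, -2.6, 9.5]
opening: 0.0128
grip_force: 51.2
```

jog_arm([
  [[0,0,0],[0.0002,0,0],0],
  [[0,0,0],[0,0,0],0],
  [[0,0,0],[0,0,0],0],
  [[0,0,0],[0,0,0],0.4],
  [[0,0,0],[0,0,0],0.4],
  [[0,0,0],[0,0,0],0.4],
  [[0,0,0],[0,0,0],0.4],
  [[0,0,0],[0,0,0],0.4],
  [[0,0,0],[0,0,-0.01],0.4],
  [[0,0,0],[0,0,-0.03],0.4],
  [[0,0,0],[0,0,-0.03],0.4],
  [[0,0,0],[0,0,-0.04],0.4],
  [[0,0,0],[0,0,-0.03],0.4],
  [[0,0,0],[-0.03,0,0],0],
  [[0,0,0],[-0.03,0,0],0],
  [[0,0,0],[0,0,0],0],
  [[0,0,0],[0,0,0],0],
  [[0,0,0],[0,0,0],0],
])

```text
clock: 14.13
tool_pos: [0.4392, -0.0265, 0.185]
orientation: [0.0, 0.993, 0.118, 0.001]
wrist_force: [0.4, 1.3, -0.1]
opening: 0.0001
grip_force: 0.0
```

```bash
python3 w.py w4; python3 - <<'E'
import cv2,pickle
im=pickle.load(open("w4.pkl","rb"))["image"]
cv2.imwrite("pics/w4c.png",cv2.resize(im[0:260,180:400],None,fx=2.3,fy=2.3,interpolation=cv2.INTER_CUBIC))
E
```

```text
14.1333 [ 0.43918949 -0.02650606  0.18496662] [0.97196372 0.23512521 0.00163072]
```

View pics/w4c.png

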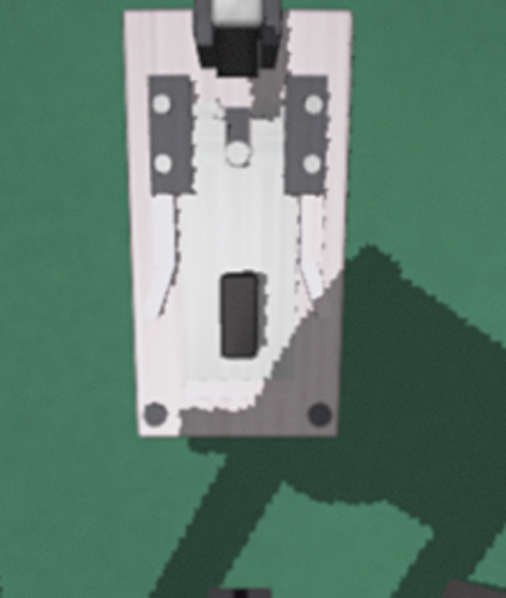

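The blade lies under both lips with the pin, at (237,152) in the crop, against the notch bottom. Next I'll estimate the clamp angle from the first wrist view, where the lit end face of the bar is at about (400,266).

```bash
python3 - <<'E'
from h import *
c=pickle.load(open("w1.pkl","rb"))
t=pickle.load(open("scene.pkl","rb"))
yaw=np.radians(13.6);O=np.array([.5222,-.0062])
def W(x,y,z): return np.r_[O+np.array([[np.cos(yaw),-np.sin(yaw)],[np.sin(yaw),np.cos(yaw)]])@[x/1000,y/1000],z/1000]
for th in np.arange(0,.4,.05):
    s,k=np.sin(th),np.cos(th)
    P=lambda r,f:W(68-r*s-f*k,0,40+r*k-f*s)  # r along, f to the front
    p=w2px(c,[P(62,-5),P(62,5),P(54,22)],c["pos"],c["rot"])/.7
    q=w2px(t,[P(62,0),P(54,22)])/.7
    print(th.round(2),p.round(0).tolist(),q.round(0).tolist())
x=lambda th:W(68-62*np.sin(th)+5*np.cos(th),0,40+62*np.cos(th)+5*np.sin(th))
print(W(95,0,95),W(68,0,40))
E
```

```text
0.0 [[401.0, 231.0], [402.0, 252.0], [402.0, 283.0]] [[426.0, 298.0], [413.0, 296.0]]
0.05 [[401.0, 238.0], [402.0, 259.0], [402.0, 287.0]] [[424.0, 297.0], [411.0, 296.0]]
0.1 [[401.0, 244.0], [402.0, 265.0], [402.0, 291.0]] [[422.0, 297.0], [410.0, 296.0]]
0.15 [[402.0, 251.0], [402.0, 271.0], [402.0, 295.0]] [[420.0, 296.0], [408.0, 296.0]]
0.2 [[402.0, 257.0], [402.0, 276.0], [402.0, 299.0]] [[418.0, 296.0], [407.0, 296.0]]
0.25 [[402.0, 263.0], [402.0, 282.0], [402.0, 302.0]] [[417.0, 295.0], [405.0, 296.0]]
0.3 [[402.0, 269.0], [402.0, 287.0], [402.0, 306.0]] [[415.0, 295.0], [404.0, 296.0]]
0.35 [[402.0, 275.0], [402.0, 292.0], [402.0, 308.0]] [[413.0, 294.0], [403.0, 296.0]]
[0.6145363 0.0161385 0.095    ] [0.58829335 0.00978966 0.04      ]
```

```bash
python3 - <<'E'
import cv2,pickle
a=pickle.load(open("w1.pkl","rb"))["image"][130:230,230:340]
b=pickle.load(open("scene.pkl","rb"))["image"][185:255,225:325]
cv2.imwrite("pics/c5.png",cv2.hconcat([cv2.resize(a,(400,364),interpolation=cv2.INTER_CUBIC),cv2.resize(b,(400,280),interpolation=cv2.INTER_CUBIC).__class__ and cv2.copyMakeBorder(cv2.resize(b,(400,280),interpolation=cv2.INTER_CUBIC),0,84,0,0,cv2.BORDER_CONSTANT)]))
E
```

```text
(no output)
```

View pics/c5.png

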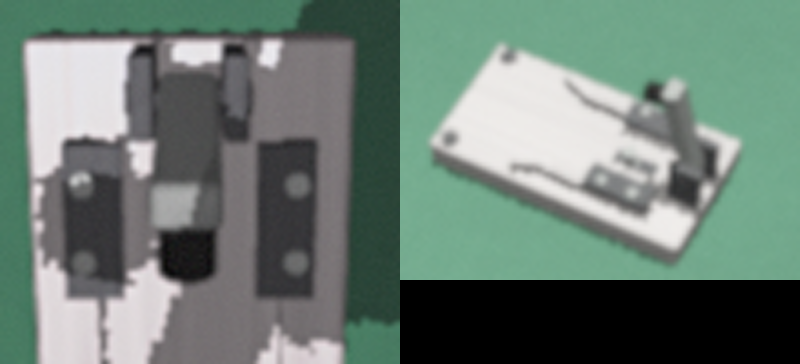

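The end face spans rows 257 to 276, which matches a clamp angle of about 0.2 rad. I'll go over and down behind the clamp with closed fingers.

jog_arm([
  [[0,0,0],[0.0351,0,0],0],
  [[0,0,0],[0.0351,0,0],0],
  [[0,0,0],[0.0351,0,0],0],
  [[0,0,0],[0.0351,0,0],0],
  [[0,0,0],[0.0351,0,0],0],
  [[0,0,0],[0,0,0],0],
  [[0,0,0],[0,0,0.0244],0],
  [[0,0,0],[0,0,0.0244],0],
  [[0,0,0],[0,0,0.0244],0],
  [[0,0,0],[0,0,0],0],
  [[0,0,0],[0,0,0],0],
])

```text
clock: 15.1
tool_pos: [0.6084, 0.0153, 0.1095]
orientation: [-0.001, 0.993, 0.119, -0.002]
wrist_force: [0.0, 0.1, 0.4]
opening: 0.0001
grip_force: 0.0
```

```bash
cat >p.py <<'E'
from h import *
from bench import telemetry
s=telemetry.get_state();y=np.radians(13.6)
d=s["tool_pos"][:2]-[.5222,-.0062];M=np.array([[np.cos(y),np.sin(y)],[-np.sin(y),np.cos(y)]])
print("holder TCP mm",(M@d*1000).round(1),(s["tool_pos"][2]*1000).round(1),"F hf",(M@s["wrist_force"][:2]).round(1),s["wrist_force"][2].round(1))
E
python3 p.py
```

```text
holder TCP mm [88.8  0.7] 109.5 F hf [0.1 0.1] 0.4
```

jog_arm([
  [[0,0,0],[-0.008,0,0],0],
  [[0,0,0],[-0.008,0,0],0],
  [[0,0,0],[-0.0054,0,0.001],0],
  [[0,0,0],[-0.0054,0,0.0013],0],
  [[0,0,0],[-0.0051,0,0.002],0],
  [[0,0,0],[-0.005,0,0.0024],0],
  [[0,0,0],[-0.0046,0,0.003],0],
  [[0,0,0],[-0.0044,0,0.0033],0],
  [[0,0,0],[0,0,0],0],
])

```text
clock: 15.85
tool_pos: [0.563, 0.0039, 0.0971]
orientation: [-0.0, 0.993, 0.119, -0.001]
wrist_force: [-0.8, 0.8, 0.2]
opening: -0.0002
grip_force: 0.0
```

```bash
python3 p.py
```

```text
holder TCP mm [42.   0.2] 97.1 F hf [-0.6  1. ] 0.2
```

jog_arm([
  [[0,0,0],[-0.004,0,0.0036],0],
  [[0,0,0],[-0.0036,0,0.0042],0],
  [[0,0,0],[-0.0031,0,0.0045],0],
  [[0,0,0],[-0.0028,0,0.0048],0],
])

```text
clock: 16.18
tool_pos: [0.5509, 0.0009, 0.0803]
orientation: [-0.0, 0.993, 0.119, -0.0]
wrist_force: [1.0, -0.3, 1.6]
opening: -0.0
grip_force: 1.1
```

```bash
python3 p.py; python3 - <<'E'
from bench import imaging
import cv2,pickle
c=imaging.camera("scene");pickle.dump(c,open("s2.pkl","wb"))
cv2.imwrite("pics/s2.png",cv2.resize(c["image"][150:270,200:350],None,fx=5,fy=5,interpolation=cv2.INTER_CUBIC))
E
```

```text
holder TCP mm [29.6  0.1] 80.3 F hf [ 0.9 -0.5] 1.6
```

View pics/s2.png

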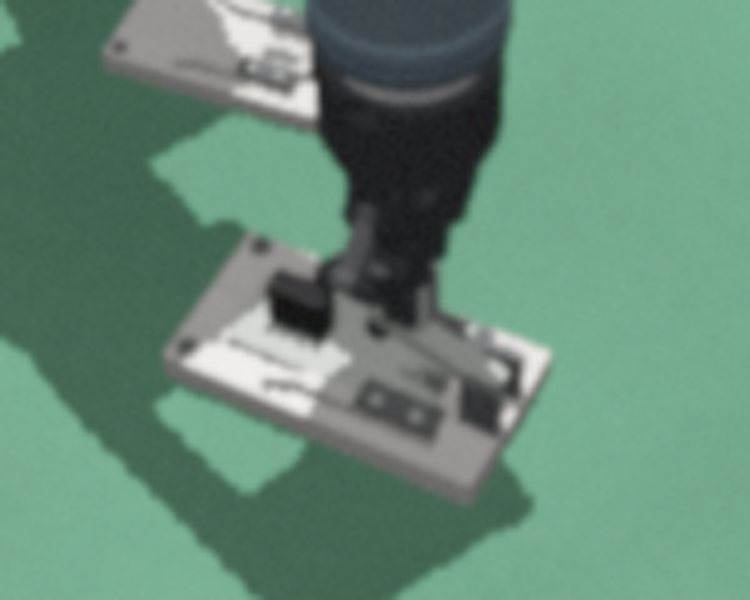

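The clamp bar is following the fingertips down. It runs from the hinge at about (490,375) to the fingertips at about (400,320), so I'll continue the arc to level.

jog_arm([
  [[0,0,0],[-0.0021,0,0.005],0],
  [[0,0,0],[-0.0018,0,0.005],0],
  [[0,0,0],[-0.001,0,0.004],0],
  [[0,0,0],[-0.0005,0,0.002],0],
  [[0,0,0],[0,0,0.001],0],
  [[0,0,0],[0,0,0],0],
])

```text
clock: 16.73
tool_pos: [0.5459, -0.0002, 0.0635]
orientation: [-0.0, 0.993, 0.119, -0.0]
wrist_force: [0.5, 0.2, 0.7]
opening: 0.0001
grip_force: 0.0
```

```bash
python3 p.py
```

```text
holder TCP mm [24.4  0.2] 63.5 F hf [0.5 0. ] 0.7
```

jog_arm([
  [[0,0,0],[0,0,0.0007],0],
  [[0,0,0],[0,0,0.0005],0],
  [[0,0,0],[0,0,0.0005],0],
  [[0,0,0],[0,0,0],0],
])

```text
clock: 17.07
tool_pos: [0.5459, -0.0003, 0.0621]
orientation: [-0.0, 0.993, 0.119, -0.0]
wrist_force: [-0.1, -0.2, -0.4]
opening: -0.0001
grip_force: 0.1
```

jog_arm([
  [[0,0,0],[0,0,0.0005],0],
  [[0,0,0],[0,0,0.0005],0],
  [[0,0,0],[0,0,0],0],
])

```text
clock: 17.32
tool_pos: [0.546, -0.0003, 0.062]
orientation: [0.0, 0.993, 0.119, -0.0]
wrist_force: [-3.6, 0.6, 9.3]
opening: 0.0001
grip_force: 4.4
```

jog_arm([
  [[0,0,0],[0,0,0.0004],0],
  [[0,0,0],[0,0,0],0],
  [[0,0,0],[0,0,0],0],
])

```text
clock: 17.57
tool_pos: [0.546, -0.0003, 0.062]
orientation: [0.0, 0.993, 0.119, 0.0]
wrist_force: [-5.2, 0.5, 10.6]
opening: -0.0
grip_force: 5.8
```

jog_arm([
  [[0,0,0],[0,0,-0.003],0],
  [[0,0,0],[0,0,-0.015],0],
  [[0,0,0],[0,0,-0.035],0],
  [[0,0,0],[0,0,-0.04],0],
  [[0,0,0],[-0.035,0,-0.01],0],
  [[0,0,0],[-0.035,0,-0.01],0],
  [[0,0,0],[-0.035,0,0],0],
  [[0,0,0],[0,0,0],0],
  [[0,0,0],[0,0,0],0],
])

```text
clock: 18.32
tool_pos: [0.4429, -0.0251, 0.1741]
orientation: [0.0, 0.993, 0.118, 0.0]
wrist_force: [0.4, 0.4, 0.4]
opening: -0.0
grip_force: 0.0
```

```bash
python3 w.py w6; python3 - <<'E'
import cv2,pickle
im=pickle.load(open("w6.pkl","rb"))["image"]
cv2.imwrite("pics/w6c.png",cv2.resize(im[0:260,180:400],None,fx=2.3,fy=2.3,interpolation=cv2.INTER_CUBIC))
E
```

```text
18.3167 [ 0.44286579 -0.02512342  0.17409882] [9.72185365e-01 2.34212155e-01 5.30673884e-04]
```

View pics/w6c.png

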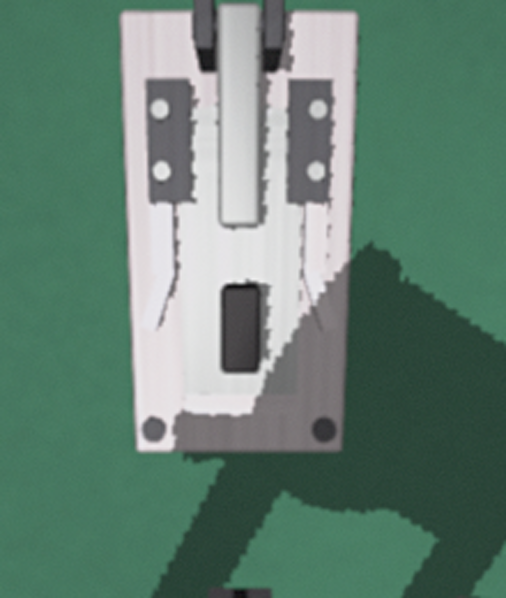

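The clamp is level on the blade. As a check, I'll compare the block's position before and after clamping.

```bash
python3 - <<'E'
from h import *
y=np.radians(13.6);M=np.array([[np.cos(y),np.sin(y)],[-np.sin(y),np.cos(y)]])
for n,ps in(("w4",[(239,272),(239,357),(238,436),(238,12),(238,381)]),("w6",[(240,284),(240,372),(240,452),(240,13),(240,394)])):
    c=pickle.load(open(n+".pkl","rb"))
    u=(np.array(ps,float)+.5)/2.3-.5+[180,0]
    w=px2w(c,u,[.051,.051,.018,.018,.0225],c["pos"],c["rot"])
    print(n,((w[:,:2]-[.5222,-.0062])@M.T*1000).round(1).tolist())
E
```

```text
w4 [[-12.8, -0.3], [-42.4, -0.3], [-79.6, 0.1], [78.3, -0.0], [-55.7, 0.1]]
w6 [[-12.8, -0.2], [-42.4, -0.2], [-79.9, -0.1], [78.4, -0.3], [-55.3, -0.2]]
```

The blade hasn't moved, so I'm handing the job in.

```bash
python3 -c "
from bench import ticket;print(ticket.close_job())"
```

```text
the job is handed in; nothing more can be done
None
```

The notched blade is fully home on the locating pin, pressed at about 5 N and then released. The clamp arm is level on it, the other parts were not touched, and the job is handed in at about 18 s; the hand-in returned no verdict.

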